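# Set and start a light bench timer without letting it spin

## Task

Set the interval timer: turn its stiff dial clockwise until the orange pointer points at the orange mark on the case, then press the green start button fully down and let it come up again. The timer is light and loose on the smooth worktop and would spin with its dial, so bear down on the dial while you turn it (first push it home, for it has some play up and down its shaft), enough that the timer stays where it stands, but never load it onto the worktop with more than 30 N. Leave the objects round it alone.

Things in the scene. Friction and masses are not known exactly. Their poses are not given: they have to be found in the camera images.
- unit: interval timer, loose on the worktop, about 0.34 kg (varies by a third): white case 160 x 112 mm, grey deck 40 mm above the worktop, four small slippery feet at x = +-64, y = +-42 mm (friction about 0.6). Origin: centre of its underside; x runs from start button to dial, z up. Its weight alone cannot hold it against the dial; some 14 to 20 N pressed down through the dial can.
- dial_skirt (a point): point on the dial's axis (22 mm along +x from the case's centre), fixed to the case, axes as unit, 52 mm above the worktop: the height of the upper face of the dial's round white skirt (76 mm diameter) when pushed home. The dial has 5 mm of play along its shaft and starts anywhere in it, so skirt and bar may stand 0 to 5 mm higher.
- bar_mid (a point): point on the axis, fixed to the case, 67 mm above the worktop: middle of the black straight grip bar when the dial is home. Bar 52 mm long, 18 mm wide, 30 mm high above the skirt; orange pointer line at one end. The dial slides down its shaft at about 2 N, stays where left, and passes a press on to the case only when home; there it is rigid, a millimetre or two more passes 30 N.
- dial (a joint): dial angle (rad), grows as the dial turns clockwise seen from above; stops at 0 and 3.5. The bar and pointer lie at angle 0.3 - value, counter-clockwise from the timer's x axis seen from above. The pointer is at the middle of the orange mark at 1.90 and within its width from 1.80 to 2.00. It starts between 0.6 and 1.0. It stays where it is left, by friction of about 0.42 N m.
- mark (a point): middle of the orange mark on the deck, 9 mm wide, 45 mm from the dial's axis on the timer's right-hand (-y) side; 41 mm above the worktop
- corner (a point): far left corner of the timer's deck, 75 mm along x and 50 mm along y from its centre, 40 mm above the worktop; shows whether the timer turns
- start_top (a point): middle of the top of the green start button (22 mm diameter, in a black round collar of 38 mm whose rim is 5 mm lower), on the deck 55 mm along -x from the case's centre, 51 mm above the worktop when up
- start (a joint): start button travel (m): 0 up, 0.005 fully down (counts as pressed above 0.004); a spring returns it, 1.5 N to begin, 5 N when fully down
- worktop_b: the fixed black worktop; its upper face is at z = 0
- petri_dish_c (a point): centre of a closed petri dish, 60 mm diameter, 13 mm high, beside or behind the timer; leave alone
- sample_pot0_c (a point): centre of a white sample pot with red lid, 68 mm diameter, 63 mm high, beside or behind the timer; leave alone
- tape_roll_c (a point): centre of a roll of tape lying flat, 65 mm diameter, 19 mm high, beside or behind the timer; leave alone
Not all that is in view belongs to the job. Leave any blue or yellow look-alike of the unit alone.

How it is judged:
By the outcome, as a careful person would: the job done as asked, in the order asked, and still so for the second after the job is handed in, with the robot touching nothing.
It also fails if it takes over 58 s, if anything falls off the work surface, if the arm or the gripper's body presses on something with over 40 N, if the wrist force passes 120 N, or if a joint passes its speed limit or range.

## Robot

A 7-joint arm with a two-finger parallel gripper is mounted at the origin on a cart in front of the work surface, level with it; the furniture and walls round the work are solid. World frame = base frame: x ahead of the robot, y to its left, z up, the work surface at z = 0. Lengths are in mm, angles in rad, forces in N, time in s.
With the tool pointing down it reaches from about 400 to 925 mm from the base axis. Payload 5.6 kg.
Tool frame: the origin (TCP) lies midway between the tips of the shut fingers; the grasp point (between the pads) lies 19 mm behind it; x points along the fingers, y is the direction in which the jaws open and shut, and the axes are right-handed (so a half turn about x gives the same grasp; the last joint's range is limited). The gripper opens to 85 mm and grips with 20 to 120 N. Pads are 22 mm wide; open, the fingers measure 114 mm over their backs; the gripper's body (76 mm by 85 mm) begins 54 mm behind the grasp point. The pads swing forward as they close: fully open they stand 13 mm farther back than shut.
Start: joints at [-1.345, 0.468, -0.012, 1.603, 0.006, 1.071, -0.056], TCP at [172.664, 626.654, 231.29] pointing down, gripper open.
Joint ranges: [-2.53, 2.53], [-0.31, 2.02], [-1.57, 1.55], [0.28, 2.44], [-1.29, 4.43], [0.15, 1.84], [-2.92, 2.92]. Speed limits (rad/s): [2.57, 2.57, 3.14, 3.14, 3.14, 3.14, 3.14].

## Interface

Orientations are given as a unit quaternion [x, y, z, w].
In Python, from station import sense, read_camera, camera_info, job_done gives the robot as it stands.
- The arm moves only by the tool play_rows, never from a script. Its argument "motion" is one flat list of numbers, 7 for each row, row after row: the shift along the tool's x, y, z in cm, then the turn, a rotation vector about the tool's x, y, z in rad, then the opening, from 0 (shut) to 1 (fully open). In form: [x, y, z, ax, ay, az, hand, x, y, z, ax, ay, az, hand, ...]. A call has 1 to 8 rows; each row shifts and turns the commanded pose from where the row before left it, along the tool's axes as they then stand; what a row does not reach is not made up. A row lasts 1/10 s, in which the tool goes at most 50 mm and 8.59 degrees, less where a joint would pass 70% of its speed; a pose out of reach is approached as far as the arm can. A call with a gripper value outside its range is refused whole. The fingers move at their own pace and stop on an object; "force" is the grip in N (left out, the last holds). Time passes only in rows, so rows that do not move let the fingers close. It gives the time, the measured TCP pose, the force and the opening at its end, in the units of the state.
- sense(): the state, without advancing time (a new reading comes with each control period).
- read_camera(name): name is "side" or "top"; returns the picture (400x640x3 uint8, red, green, blue); there is no depth.
- camera_info(name): a dict with "fov_y" (degrees; the focal length in pixels is half the picture's height over the tangent of half this angle, whatever the lens; pixels are square), "cx", "cy" (the principal point, pixels), "extrinsics" (4x4, takes a point from camera to world coordinates). Camera axes: x right, y up, looking along -z (the intrinsics and any distortion apply to the point x, -y, -z); pixel columns grow to the right and rows downward; lengths in mm; the calibration is good to about 2 mm. A picture is of the moment at which its call begins. camera_info takes no time and is no camera call.
- job_done(): hands the job in, once; it reports no verdict.
The state is a dict: "t": time; "joint_positions": joint angles; "joint_velocities": joint speeds; "joint_torque": joint torques, N m; "position": TCP position; "tcp_rot": TCP orientation; "contact_force": force on the tool from outside, world axes, zero at the start; "moment": the same for the moment, N m; "gripper_width": finger opening in mm.
Only numpy, scipy, OpenCV 4.12 (cv2) and the standard library are available. Lean on these libraries where they do the work, as an engineer would, in place of code of your own. Each camera call takes 0.05 s, during which the arm holds its last target. There are 200 camera calls.

## Working session

There is one attempt and no reset: what is moved stays moved. The work goes in short steps, Python scripts to look and compute and a tool call to move; the robot and the scene stay as the last step left them, time stands still between calls to the robot, and variables do not carry over. Pictures are saved under pics/ and viewed, about 8 in all and at most 12, crops included, and the job is handed in when it is done.

Besides the shell and the picture viewer there is one more tool, called after "Emit:" as name(argument=value, ...) on one line, values as JSON. play_rows: Moves the arm, as the interface text tells. Its arguments: {"type":"object","properties":{"motion":{"type":"array"},"force":{"type":"number"}},"required":["motion"]}

```bash
mkdir -p pics; ls; python3 - <<'E'
from station import *
import cv2,numpy as np
np.set_printoptions(precision=4,suppress=True)
for n in("side","top"):
    i=camera_info(n);print(n,{k:(np.array(v) if k=="extrinsics" else v) for k,v in i.items()})
    cv2.imwrite(f"pics/{n}0.png",read_camera(n)[:,:,::-1])
print(sense())
E
```

```text
pics
side {'fov_y': 46.27813372309608, 'cx': 323.58949723850907, 'cy': 202.97908153844588, 'extrinsics': array([[    0.9997,    -0.0203,    -0.0154,   565.2429],
       [   -0.0044,     0.4555,    -0.8902, -1009.3005],
       [    0.0251,     0.89  ,     0.4552,   611.799 ],
       [    0.    ,     0.    ,     0.    ,     1.    ]])}
top {'fov_y': 45.43125723733981, 'cx': 321.7790443255646, 'cy': 201.62703324430458, 'extrinsics': array([[  -0.0217,    0.985 ,   -0.1711,  399.2143],
       [  -0.9998,   -0.0206,    0.008 ,   92.7988],
       [   0.0044,    0.1713,    0.9852, 1070.4371],
       [   0.    ,    0.    ,    0.    ,    1.    ]])}
{'t': 0.1, 'joint_positions': array([-1.345 ,  0.4683, -0.0116,  1.6035,  0.006 ,  1.0714, -0.0563]), 'joint_velocities': array([ 0.0007, -0.002 , -0.0012, -0.0022, -0.0006,  0.0003, -0.0009]), 'joint_torque': array([  0.0005, -53.3523,   0.0213, -25.1965,   0.0115,   0.0043,
         0.    ]), 'position': array([172.5463, 626.1642, 230.4562]), 'tcp_rot': array([ 0.0942,  0.7008, -0.0953,  0.7007]), 'contact_force': array([ 0.7129, -0.6512, -0.5606]), 'moment': array([ 0.0076, -0.0694,  0.0212]), 'gripper_width': 85.21548987731705}
```

View pics/top0.png

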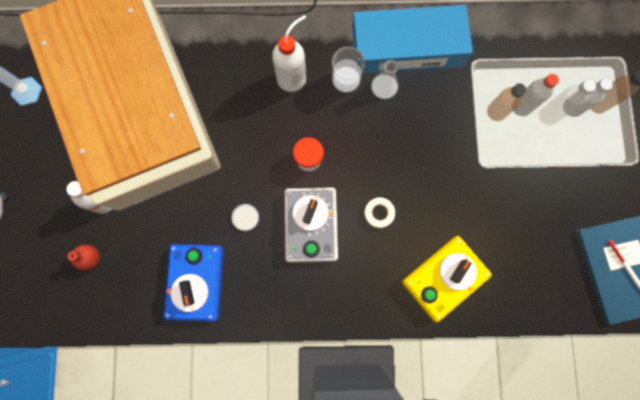

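View pics/side0.png

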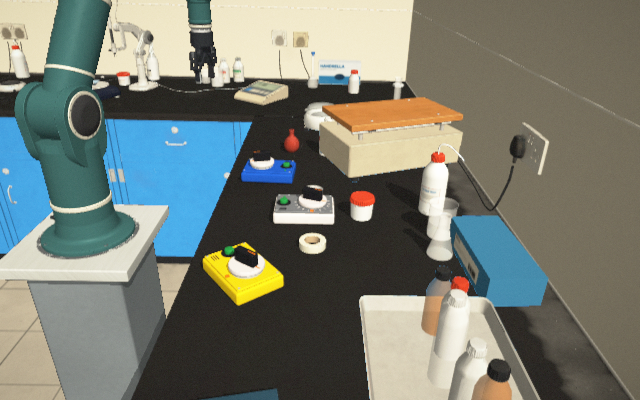

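The timers are blue at top (193,282), yellow at top (447,278), and white/grey at top (311,225) and side (304,207). The white one fits the description: white case, grey deck. I'll confirm it in an enlarged crop.

```bash
cat > h.py <<'E'
import numpy as np,cv2
from station import *
np.set_printoptions(precision=4,suppress=True)
def cam(n):
    i=camera_info(n);E=np.array(i["extrinsics"]);f=200/np.tan(np.radians(i["fov_y"]/2));return E,f,i["cx"],i["cy"]
def ray(n,u,v):
    E,f,cx,cy=cam(n);d=E[:3,:3]@np.array([(u-cx)/f,-(v-cy)/f,-1]);return E[:3,3],d
def plane(n,u,v,z):
    o,d=ray(n,u,v);return o+d*(z-o[2])/d[2]
def proj(n,p):
    E,f,cx,cy=cam(n);q=E[:3,:3].T@(np.asarray(p,float)-E[:3,3]);return np.array([cx+f*q[0]/-q[2],cy-f*q[1]/-q[2]])
def tri(a,b):
    A=[];B=[]
    for n,(u,v) in(("top",a),("side",b)):
        o,d=ray(n,u,v);d=d/np.linalg.norm(d);P=np.eye(3)-np.outer(d,d);A.append(P);B.append(P@o)
    p=np.linalg.solve(sum(A),sum(B));return p,proj("top",p)-a,proj("side",p)-b
E
python3 - <<'E'
from h import *
a=cv2.imread("pics/top0.png");b=cv2.imread("pics/side0.png")
A=cv2.resize(a[175:275,265:355],None,fx=5.5,fy=5.5,interpolation=cv2.INTER_CUBIC)[:550]
B=cv2.resize(b[175:235,265:345],None,fx=5,fy=5,interpolation=cv2.INTER_CUBIC)
# one canvas: top crop scale 4 (360x400), side crop scale 5 (400x300)
A=cv2.resize(a[180:270,275:350],None,fx=5,fy=5,interpolation=cv2.INTER_CUBIC)
c=np.zeros((450,800,3),np.uint8);c[:450,:375]=A;c[:300,395:795]=B
cv2.imwrite("pics/c0.png",c)
E
```

```text
(no output)
```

View pics/c0.png

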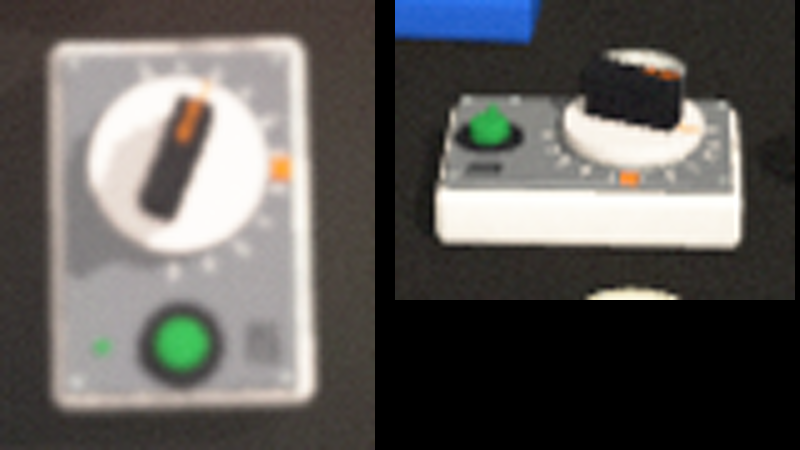

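The crop confirms the white timer: dial at top about (310.6,212.8), mark at (331.2,213.6), button at (311.4,248.6). On the side view the mark is at (311.8,210.6) and the button at (284,199). Next I fit the pose.

```bash
python3 - <<'E'
from h import *
from scipy.optimize import least_squares
T=lambda x,y:np.array([275+(x+.5)/5-.5,180+(y+.5)/5-.5]); S=lambda x,y:np.array([265+(x-395+.5)/5-.5,175+(y+.5)/5-.5])
print("tri mark",tri(T(281,168),S(629,178)));print("tri button",tri(T(182,341),S(490,118)))
obs=[("top",T(50,42),(80,56,40)),("top",T(302,37),(80,-56,40)),("top",T(55,408),(-80,56,40)),("top",T(315,402),(-80,-56,40)),
("top",T(281,168),(22,-45,41)),("top",T(182,342),(-55,0,51)),("top",T(178,164),(22,0,54)),
("side",S(629,178),(22,-45,41)),("side",S(490,118),(-55,0,51)),("side",S(436,192),(-80,-56,40)),("side",S(741,195),(80,-56,40)),("side",S(634,125),(22,0,54))]
def W(p,q):
    c,s=np.cos(p[2]),np.sin(p[2]);return np.array([p[0]+c*q[0]-s*q[1],p[1]+s*q[0]+c*q[1],q[2]+p[3]])
for sel in (obs,[o for o in obs if o[0]=="top"],[o for o in obs if o[0]=="side"]):
    two=sel is obs
    f=lambda p:np.concatenate([proj(n,W(np.r_[p[:3],p[3] if two else 0],q))-u for n,u,q in sel])
    r=least_squares(f,[520,90,0,0],loss="soft_l1");print(r.x);print(f(r.x).reshape(-1,2).round(1).tolist())
    p=np.r_[r.x[:3],0]
    print("dial",W(p,(22,0,67)),"btn",W(p,(-55,0,51)))
    for z in(82,84.5,87):
        e=plane("top",*T(195,97),z);g=plane("top",*T(158,217),z);print(z,"bar mid",(e+g)/2,"len",np.linalg.norm(e-g),"ang",np.arctan2(*(e-g)[[1,0]])-p[2])
E
```

```text
tri mark (array([552.3752,  65.3294,  40.4207]), array([-0.0128, -0.1168]), array([-0.0974,  0.0146]))
tri button (array([477.1747, 109.6321,  51.476 ]), array([-0.0153, -0.1122]), array([-0.0897,  0.0091]))
[531.0893 109.7853   0.0043  -2.351 ]
[[-0.2, -0.0], [0.2, -0.3], [-0.3, -0.2], [-0.1, -0.3], [0.2, -0.4], [0.1, 0.3], [0.0, 0.0], [0.2, 0.7], [-0.5, 1.0], [-0.8, -0.5], [0.2, 0.1], [-0.5, -0.9]]
dial [553.089  109.8803  67.    ] btn [476.0898 109.5479  51.    ]
82 bar mid [551.6274 109.996   82.    ] len 53.058236725597894 ang -0.317882467196059
84.5 bar mid [551.2419 109.9525  84.5   ] len 52.92403941808287 ang -0.31788246719605984
87 bar mid [550.8565 109.909   87.    ] len 52.78984211056795 ang -0.3178824671960595
[530.5127 109.7059   0.0041   0.    ]
[[-0.2, 0.0], [0.3, -0.2], [-0.3, 0.0], [-0.1, -0.1], [0.2, -0.3], [0.1, 0.5], [0.1, 0.1]]
dial [552.5126 109.7968  67.    ] btn [475.5132 109.4788  51.    ]
82 bar mid [551.6274 109.996   82.    ] len 53.058236725597894 ang -0.31769509294249776
84.5 bar mid [551.2419 109.9525  84.5   ] len 52.92403941808287 ang -0.3176950929424986
87 bar mid [550.8565 109.909   87.    ] len 52.78984211056795 ang -0.31769509294249826
[532.1995 106.2007  -0.0081   0.    ]
[[0.4, 0.6], [-0.2, 0.7], [-0.8, -0.8], [0.5, 0.1], [-0.1, -1.0]]
dial [554.1987 106.023   67.    ] btn [477.2013 106.645   51.    ]
82 bar mid [551.6274 109.996   82.    ] len 53.058236725597894 ang -0.3054871865499679
84.5 bar mid [551.2419 109.9525  84.5   ] len 52.92403941808287 ang -0.30548718654996876
87 bar mid [550.8565 109.909   87.    ] len 52.78984211056795 ang -0.3054871865499684
```

```bash
cat >> h.py <<'E'
from scipy.spatial.transform import Rotation as Ro
def delta(P,a,s=None):
    "P target mm, a world angle of tool y, tool down -> shift in tool axes cm, rotvec in tool axes"
    s=s or sense();R=Ro.from_quat(s["tcp_rot"]);y=np.array([np.cos(a),np.sin(a),0]);x=np.array([0,0,-1.])
    T=Ro.from_matrix(np.c_[x,y,np.cross(x,y)])
    return R.inv().apply(np.asarray(P)-s["position"])/10,(R.inv()*T).as_rotvec()
def show():
    s=sense();m=Ro.from_quat(s["tcp_rot"]).as_matrix()
    print("t",s["t"],"pos",s["position"],"yang",np.arctan2(m[1,1],m[0,1]),"x",m[:,0],"F",s["contact_force"],"M",s["moment"],"w",round(s["gripper_width"],1),"j",s["joint_positions"])
E
python3 - <<'E'
from h import *
show()
for P in((552.5,109.8,180),):
    for a in(1.258,-1.884): print(a,delta(P,a))
print(tri((88,192),(322,112)),tri((200,152),(347,128)))
E
```

```text
t 0.1 pos [172.5463 626.1642 230.4562] yang 1.3019513025285347 x [-0.0003 -0.0015 -1.    ] F [ 0.7129 -0.6512 -0.5606] M [ 0.0076 -0.0694  0.0212] w 85.2 j [-1.345   0.4683 -0.0116  1.6035  0.006   1.0714 -0.0563]
1.258 (array([  5.1131, -39.6814,  50.3455]), array([0.044 , 0.0001, 0.0016]))
-1.884 (array([  5.1131, -39.6814,  50.3455]), array([-3.0972, -0.0024,  0.0002]))
(array([580.9475, 533.4113, 167.6226]), array([0.1756, 1.6494]), array([ 0.922 , -0.2039])) (array([652.6167, 316.6282, 183.6186]), array([0.0804, 1.0233]), array([ 0.6435, -0.173 ]))
```

Emit:
play_rows(motion=[0, -1.4, 1.8, 0, 0, 0, 0.8, 0, -2.8, 3.6, 0, 0, 0, 0.8, 0, -2.8, 3.6, 0, 0, 0, 0.8, 0, -2.8, 3.6, 0, 0, 0, 0.8, 0, -2.8, 3.6, 0, 0, 0, 0.8, 0, -2.8, 3.6, 0, 0, 0, 0.8, 0, -2.8, 3.6, 0, 0, 0, 0.8, 0, -2.8, 3.6, 0, 0, 0, 0.8], force=60)

```text
t: 0.9
position: [377.9, 350.7, 231.1]
tcp_rot: [0.095, 0.701, -0.095, 0.701]
contact_force: [1.1, 0.8, 0.0]
gripper_width: 68.6
```

Emit:
play_rows(motion=[0, -2.8, 3.6, 0, 0, 0, 0.7, 0, -2.8, 3.6, 0, 0, 0, 0.7, 0, -2.8, 3.6, 0, 0, 0, 0.7, 0, -2.8, 3.6, 0, 0, 0, 0.7, 0, -2.8, 3.4, 0, 0, 0, 0.7, 0, -2.8, 3.4, 0, 0, 0, 0.7, 0, -1.5, 1.8, 0, 0, 0, 0.7, 0, 0, 0, 0, 0, 0, 0.7])

```text
t: 1.7
position: [551.9, 110.5, 231.0]
tcp_rot: [0.096, 0.7, -0.098, 0.701]
contact_force: [0.6, -0.1, 0.0]
gripper_width: 59.8
```

```bash
python3 - <<'E'
from h import *
show();print(delta((552.5,109.8,130),1.258))
E
```

```text
t 1.7 pos [551.9188 110.4648 230.9897] yang 1.2950211804591947 x [ 0.0005 -0.0021 -1.    ] F [ 0.5621 -0.1439  0.0446] M [ 0.0312 -0.0094 -0.0261] w 59.8 j [-0.4797  0.3213  0.2727  1.8359 -0.0988  0.9976  1.1284]
(array([10.0991, -0.0292,  0.0633]), array([0.037 , 0.0011, 0.0019]))
```

Emit:
play_rows(motion=[3, -0.03, 0.06, 0.037, 0, 0.002, 0.5, 4, 0, 0, 0, 0, 0, 0.5, 4, 0, 0, 0, 0, 0, 0.5, 3, 0, 0, 0, 0, 0, 0.5, 1.8, 0, 0, 0, 0, 0, 0.5, 0.8, 0, 0, 0, 0, 0, 0.5, 0, 0, 0, 0, 0, 0, 0.5])

```text
t: 2.4
position: [549.8, 115.4, 64.3]
tcp_rot: [0.108, 0.7, -0.107, 0.698]
contact_force: [0.0, 0.5, 0.1]
gripper_width: 42.6
```

```bash
python3 - <<'E'
from h import *
show();print(delta((552.5,109.8,60),1.258))
a=cv2.resize(read_camera("top")[170:280,260:370],None,fx=4,fy=4,interpolation=cv2.INTER_CUBIC)
b=cv2.resize(read_camera("side")[155:245,260:350],None,fx=4,fy=4,interpolation=cv2.INTER_CUBIC)
c=np.zeros((440,800,3),np.uint8);c[:,:440]=a;c[:360,440:]=b
cv2.imwrite("pics/c1.png",c[:,:,::-1])
E
```

```text
t 2.4 pos [549.8484 115.3766  64.3095] yang 1.265948876338076 x [-0.0018  0.0016 -1.    ] F [0.0353 0.512  0.1151] M [ 0.0119  0.0192 -0.0799] w 42.6 j [-0.439   0.5527  0.2215  1.9446 -0.1911  0.6655  1.1675]
(array([ 0.4296, -0.4528,  0.4212]), array([ 0.0079, -0.0022, -0.001 ]))
```

View pics/c1.png

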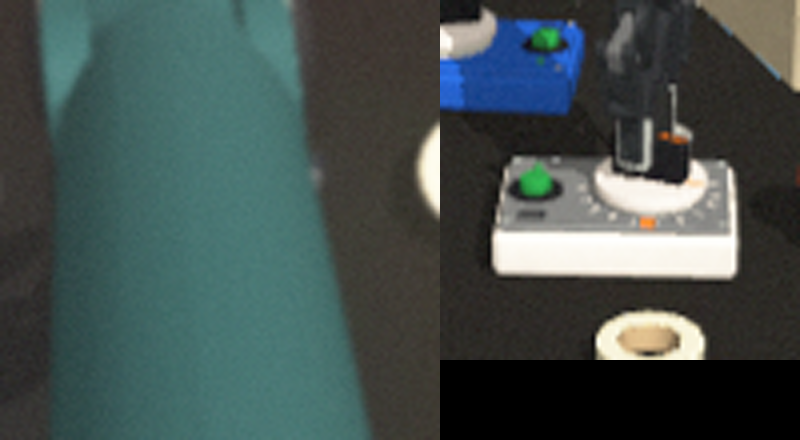

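The side view shows both fingers straddling the bar, and the button and mark are clear. The TCP is off by about 5 mm, so I'll correct that before gripping.

Emit:
play_rows(motion=[0.15, -0.24, 0.23, 0.008, -0.002, -0.001, 0.5, 0.25, -0.2, 0.23, 0, 0, 0, 0.5, 0, 0, 0, 0, 0, 0, 0.4, 0, 0, 0, 0, 0, 0, 0.4])

```text
t: 2.9
position: [554.1, 109.0, 61.6]
tcp_rot: [0.111, 0.698, -0.11, 0.699]
contact_force: [-0.6, 0.7, 0.4]
gripper_width: 33.7
```

```bash
python3 - <<'E'
from h import *
show();print(delta((553,110,60),1.258))
E
```

```text
t 2.9 pos [554.1211 109.0188  61.5725] yang 1.256475699292954 x [ 0.0026  0.0005 -1.    ] F [-0.5674  0.6533  0.4277] M [-0.0039  0.0181  0.0236] w 33.7 j [-0.429   0.5595  0.224   1.9416 -0.1938  0.6583  1.172 ]
(array([ 0.157 ,  0.0584, -0.1373]), array([-0.0015,  0.0023, -0.0013]))
```

Emit:
play_rows(motion=[0.05, 0.06, -0.12, 0, 0.002, -0.001, 0.3, 0, 0, 0, 0, 0, 0, 0.2, 0, 0, 0, 0, 0, 0, 0.1, 0, 0, 0, 0, 0, 0, 0.1, 0, 0, 0, 0, 0, 0, 0.1], force=30)

```text
t: 3.4
position: [552.9, 110.4, 60.8]
tcp_rot: [0.111, 0.698, -0.11, 0.698]
contact_force: [-0.0, 1.9, 1.4]
gripper_width: 18.2
```

```bash
python3 - <<'E'
from h import *
show();print(delta((553,110,60),1.258))
E
```

```text
t 3.4 pos [552.8958 110.3579  60.8204] yang 1.2569626384194605 x [-0.0002  0.0003 -1.    ] F [-0.033   1.9446  1.4001] M [ 0.2123  0.1522 -0.1911] w 18.2 j [-0.4312  0.5606  0.2235  1.9419 -0.1941  0.6596  1.1701]
(array([ 0.082 , -0.0308,  0.021 ]), array([-0.001 , -0.0002, -0.0002]))
```

Emit:
play_rows(motion=[0, 0, 0, 0, 0, 0, 0.1, 0.1, 0, 0, 0, 0, 0, 0.1, 0.1, 0, 0, 0, 0, 0, 0.1, 0, 0, 0, 0, 0, 0, 0.1], force=80)

```text
t: 3.8
position: [553.2, 110.3, 59.9]
tcp_rot: [0.111, 0.698, -0.11, 0.698]
contact_force: [-4.6, -0.1, 10.4]
gripper_width: 16.5
```

Emit:
play_rows(motion=[0.05, 0, 0, 0, 0, 0, 0.1, 0, 0, 0, 0, 0, 0, 0.1])

```text
t: 4.0
position: [553.3, 110.3, 59.8]
tcp_rot: [0.111, 0.698, -0.11, 0.699]
contact_force: [-3.7, 0.3, 13.8]
gripper_width: 16.5
```

```bash
python3 - <<'E'
from h import *
show();import time
for k in range(3):
    b=read_camera("side");print(sense()["contact_force"],sense()["moment"])
c=cv2.resize(b[165:245,260:350],None,fx=7,fy=7,interpolation=cv2.INTER_CUBIC)
cv2.imwrite("pics/c2.png",c[:,:,::-1])
E
```

```text
t 4.0 pos [553.2884 110.3203  59.8435] yang 1.257357591251711 x [ 0.0004  0.0007 -1.    ] F [-3.6856  0.2981 13.8259] M [0.0138 0.987  0.0234] w 16.5 j [-0.4301  0.5624  0.2227  1.9417 -0.195   0.6573  1.1715]
[-4.375  -0.5014 13.8056] [-0.0077  1.0072 -0.0064]
[-4.26    0.9602 14.5447] [-0.0452  1.0495  0.0307]
[-4.1783 -0.0885 14.7486] [-0.0326  0.9745  0.0396]
```

View pics/c2.png

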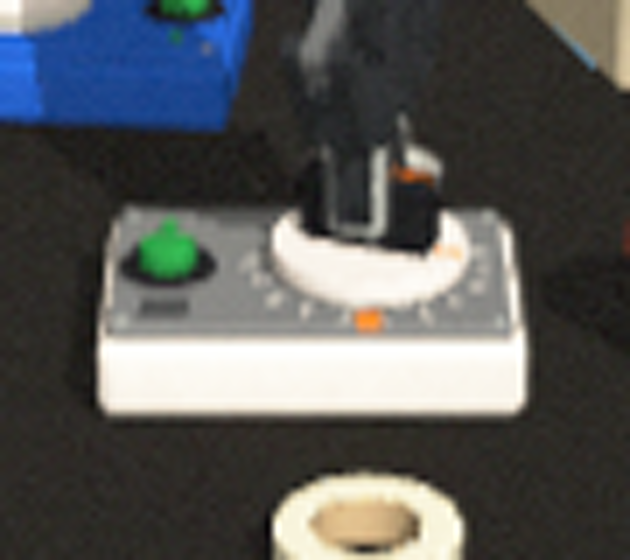

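Emit:
play_rows(motion=[0.04, -0.015, -0.05, 0, 0, 0, 0.1, 0.04, 0, 0, 0, 0, 0, 0.1, 0, 0, 0, 0, 0, 0, 0.1])

```text
t: 4.45
position: [553.3, 110.3, 59.7]
tcp_rot: [0.111, 0.698, -0.11, 0.699]
contact_force: [-4.8, -1.1, 19.1]
gripper_width: 16.3
```

```bash
python3 - <<'E'
from h import *
show()
E
```

```text
t 4.45 pos [553.264  110.3296  59.732 ] yang 1.2572144564452643 x [ 0.0014  0.001  -1.    ] F [-4.8258 -1.1031 19.0881] M [-0.0537  1.2163  0.0725] w 16.3 j [-0.43    0.5622  0.2225  1.9426 -0.1952  0.6556  1.1716]
```

Emit:
play_rows(motion=[0, -0.02, -0.06, 0, 0, 0, 0.1, 0, 0, 0, 0.03, 0, 0, 0.1, 0, 0, 0, 0.04, 0, 0, 0.1, 0, 0, 0, 0.04, 0, 0, 0.1, 0, 0, 0, 0.04, 0, 0, 0.1])

```text
t: 4.95
position: [553.7, 110.1, 59.8]
tcp_rot: [0.163, 0.687, -0.162, 0.689]
contact_force: [-3.1, -0.6, 16.1]
gripper_width: 16.5
```

```bash
python3 - <<'E'
from h import *
show()
E
```

```text
t 4.95 pos [553.7387 110.1246  59.7899] yang 1.1069764274089988 x [ 0.0038  0.0006 -1.    ] F [-3.1071 -0.5894 16.062 ] M [-0.2326  0.4674  0.4785] w 16.5 j [-0.4607  0.5648  0.262   1.9454 -0.2288  0.6558  1.0511]
```

Emit:
play_rows(motion=[0.05, -0.02, -0.04, 0.02, 0, 0, 0.1, 0, 0, 0, 0.05, 0, 0, 0.1, 0, 0, 0, 0.05, 0, 0, 0.1, 0, 0, 0, 0.05, 0, 0, 0.1, 0, 0, 0, 0.05, 0, 0, 0.1, 0, 0, 0, 0.05, 0, 0, 0.1])

```text
t: 5.55
position: [553.7, 110.2, 59.7]
tcp_rot: [0.255, 0.659, -0.253, 0.661]
contact_force: [-2.1, -0.3, 17.9]
gripper_width: 16.3
```

```bash
python3 - <<'E'
from h import *
show()
E
```

```text
t 5.55 pos [553.744  110.2318  59.7213] yang 0.8366368711895831 x [ 0.0047  0.001  -1.    ] F [-2.0919 -0.3056 17.9369] M [-0.3571  0.6188  0.4703] w 16.3 j [-0.5148  0.572   0.332   1.9497 -0.2913  0.661   0.8355]
```

Emit:
play_rows(motion=[0.03, 0, 0, 0.05, 0, 0, 0.1, 0, 0, 0, 0.05, 0, 0, 0.1, 0, 0, 0, 0.05, 0, 0, 0.1, 0, 0, 0, 0.05, 0, 0, 0.1, 0, 0, 0, 0.05, 0, 0, 0.1, 0, 0, 0, 0.05, 0, 0, 0.1])

```text
t: 6.15
position: [553.8, 110.3, 59.7]
tcp_rot: [0.351, 0.613, -0.348, 0.616]
contact_force: [-3.2, -1.0, 21.4]
gripper_width: 16.3
```

```bash
python3 - <<'E'
from h import *
show()
E
```

```text
t 6.15 pos [553.8361 110.2625  59.6678] yang 0.5367139886022884 x [ 0.0047  0.0013 -1.    ] F [-3.2426 -0.9885 21.4146] M [-0.242   0.7786  0.4386] w 16.3 j [-0.5739  0.5832  0.4097  1.9535 -0.3608  0.6711  0.5968]
```

Emit:
play_rows(motion=[-0.015, 0, 0, 0.05, 0, 0, 0.1, 0, 0, 0, 0.05, 0, 0, 0.1, 0, 0, 0, 0.05, 0, 0, 0.1, 0, 0, 0, 0.05, 0, 0, 0.1, 0, 0, 0, 0.05, 0, 0, 0.1, 0, 0, 0, 0.05, 0, 0, 0.1])

```text
t: 6.75
position: [553.9, 110.3, 59.7]
tcp_rot: [0.439, 0.555, -0.436, 0.557]
contact_force: [-2.2, -0.4, 20.4]
gripper_width: 16.5
```

```bash
python3 - <<'E'
from h import *
show()
E
```

```text
t 6.75 pos [553.893  110.3199  59.6941] yang 0.2367880810173988 x [ 0.0048  0.0014 -1.    ] F [-2.1965 -0.4166 20.3975] M [-0.2043  0.6626  0.4237] w 16.5 j [-0.6322  0.5973  0.4872  1.9571 -0.4301  0.6844  0.3577]
```

Emit:
play_rows(motion=[0, 0, 0, 0.05, 0, 0, 0.1, 0, 0, 0, 0.05, 0, 0, 0.1, 0, 0, 0, 0.05, 0, 0, 0.1, 0, 0, 0, 0.05, 0, 0, 0.1, 0, 0, 0, 0.05, 0, 0, 0.1, 0, 0, 0, 0, 0, 0, 0.1])

```text
t: 7.35
position: [554.0, 110.3, 59.7]
tcp_rot: [0.505, 0.496, -0.502, 0.498]
contact_force: [-1.8, 0.1, 20.8]
gripper_width: 16.5
```

```bash
python3 - <<'E'
from h import *
show()
b=read_camera("side");c=cv2.resize(b[165:245,260:350],None,fx=7,fy=7,interpolation=cv2.INTER_CUBIC)
cv2.imwrite("pics/c3.png",c[:,:,::-1])
E
```

```text
t 7.35 pos [553.9543 110.3184  59.6845] yang -0.012601184238123711 x [ 0.0049  0.0013 -1.    ] F [-1.7817  0.078  20.755 ] M [-0.1417  0.6544  0.3135] w 16.5 j [-0.6798  0.6118  0.5517  1.96   -0.4879  0.698   0.1589]
```

View pics/c3.png

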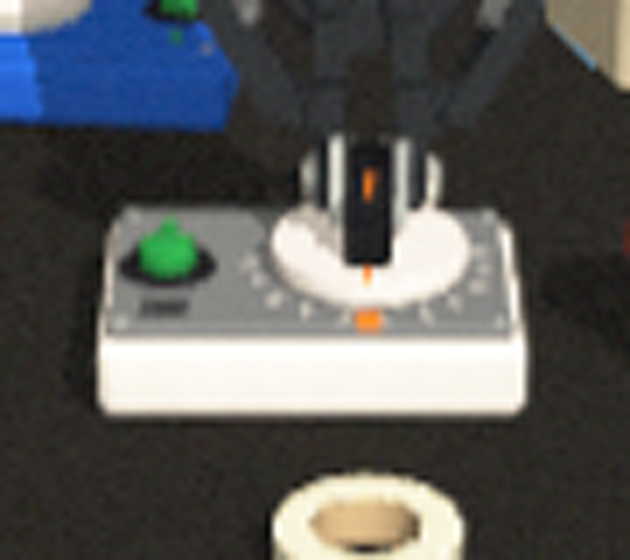

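The case hasn't moved: its corners, button and mark are where they were. The pointer at crop (367,275) lines up with the mark at (369,320). Next I unwind the residual torque, unload and release.

Emit:
play_rows(motion=[0, 0, 0, -0.01, 0, 0, 0.1, 0, 0, 0, -0.005, 0, 0, 0.1, 0, 0, 0, 0, 0, 0, 0.1])

```text
t: 7.7
position: [554.0, 110.3, 59.7]
tcp_rot: [0.501, 0.5, -0.498, 0.501]
contact_force: [-2.5, -0.5, 20.7]
gripper_width: 16.5
```

```bash
python3 - <<'E'
from h import *
show()
E
```

```text
t 7.7 pos [553.9576 110.3262  59.685 ] yang 0.0016996906313113613 x [ 0.0049  0.002  -1.    ] F [-2.5087 -0.5208 20.6802] M [-0.0822  0.6623 -0.0974] w 16.5 j [-0.6763  0.6107  0.5473  1.96   -0.485   0.697   0.1709]
```

Emit:
play_rows(motion=[-0.1, 0, 0, 0.004, 0, 0, 0.1, -0.1, 0, 0, 0, 0, 0, 0.1, 0, 0, 0, 0, 0, 0, 0.1])

```text
t: 8.0
position: [553.6, 110.3, 60.0]
tcp_rot: [0.502, 0.498, -0.499, 0.501]
contact_force: [2.9, 1.3, 7.9]
gripper_width: 16.4
```

```bash
python3 - <<'E'
from h import *
show()
E
```

```text
t 8.0 pos [553.599  110.2706  60.0162] yang -0.001883825802076588 x [ 0.0047  0.0005 -1.    ] F [2.8802 1.2758 7.9091] M [ 0.0484 -0.6605  0.0019] w 16.4 j [-0.6789  0.6104  0.5496  1.9604 -0.4839  0.6978  0.1659]
```

Emit:
play_rows(motion=[-0.06, 0.04, 0, 0, 0, 0, 0.1, 0, 0, 0, 0, 0, 0, 0.1, 0, 0, 0, 0, 0, 0, 0.3, 0, 0, 0, 0, 0, 0, 0.5, 0, 0, 0, 0, 0, 0, 0.5])

```text
t: 8.5
position: [550.3, 109.9, 58.6]
tcp_rot: [-0.5, -0.5, 0.501, -0.499]
contact_force: [-0.1, 0.6, 0.5]
gripper_width: 43.0
```

```bash
python3 - <<'E'
from h import *
show()
E
```

```text
t 8.5 pos [550.2501 109.9101  58.5823] yang -0.0020388462780812377 x [-0.0031 -0.0005 -1.    ] F [-0.0969  0.5647  0.501 ] M [-0.0085 -0.0078  0.0062] w 43.0 j [-0.6792  0.6117  0.5492  1.9631 -0.4831  0.7018  0.1652]
```

Emit:
play_rows(motion=[-0.5, 0.2, 0, 0, 0, 0, 0.5, -1.5, 0, 0, 0, 0, 0, 0.5, -2, 0, 0, 0, 0, 0, 0.5, -3, 0, 0, 0, 0, 0, 0.5, -3, 0, 0, 0, 0, 0, 0, 0, -3.5, 0, 0, 0, 0, 0, 0, -3.5, 0, 0, 0, 0, 0, 0, 0, 0, 0, 0, 0, 0])

```text
t: 9.3
position: [479.4, 110.3, 159.9]
tcp_rot: [0.5, 0.501, -0.501, 0.498]
contact_force: [0.9, -0.2, 0.1]
gripper_width: -0.1
```

```bash
python3 - <<'E'
from h import *
show();print(delta((476.3,109.6,100),0))
b=read_camera("side");c=cv2.resize(b[165:245,260:350],None,fx=7,fy=7,interpolation=cv2.INTER_CUBIC)
cv2.imwrite("pics/c4.png",c[:,:,::-1])
E
```

```text
t 9.3 pos [479.4126 110.2592 159.8893] yang -0.0016193505900494115 x [-0.0042  0.0021 -1.    ] F [ 0.8799 -0.1862  0.1056] M [ 0.0275 -0.0047 -0.0204] w -0.1 j [-0.8612  0.3433  0.6841  2.0787 -0.2995  0.8192  0.0007]
(array([ 5.99  , -0.2859,  0.079 ]), array([-0.0016, -0.0021,  0.0042]))
```

View pics/c4.png

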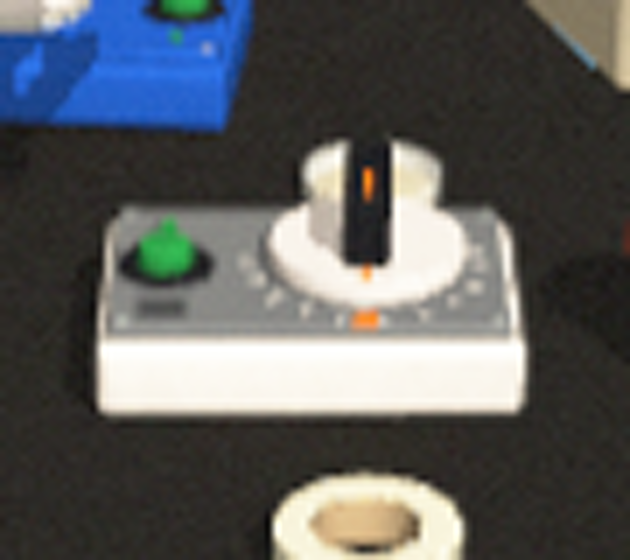

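The pointer stripe at crop (366,272) is in line with the mark at (366,320), and the timer is still square. Next is the button. The fingers are shut and the TCP is already near it, because my last list had one zero too many. The sideways move was in free air and touched nothing.

Emit:
play_rows(motion=[2, -0.3, 0.08, 0, -0.002, 0.004, 0, 3, 0, 0, 0, 0, 0, 0, 3, 0, 0, 0, 0, 0, 0, 1.5, 0, 0, 0, 0, 0, 0, 0, 0, 0, 0, 0, 0, 0])

```text
t: 9.85
position: [480.8, 108.7, 63.2]
tcp_rot: [-0.5, -0.498, 0.501, -0.501]
contact_force: [-0.1, -0.5, -0.2]
gripper_width: -0.2
```

```bash
python3 - <<'E'
from h import *
show();print(delta((476,109.6,53),0))
E
```

```text
t 9.85 pos [480.7757 108.7296  63.2325] yang -0.0025921075027694087 x [ 0.0015 -0.0036 -1.    ] F [-0.0798 -0.462  -0.2008] M [0.0456 0.031  0.0178] w -0.2 j [-0.7509  0.5142  0.5648  2.1273 -0.463   0.6201  0.1365]
(array([ 1.0222, -0.4793, -0.0895]), array([-0.0026,  0.0036, -0.0015]))
```

Emit:
play_rows(motion=[0.3, -0.48, -0.09, 0, 0.003, -0.001, 0, 0.4, 0, 0, 0, 0, 0, 0, 0, 0, 0, 0, 0, 0, 0])

```text
t: 10.15
position: [476.6, 110.5, 58.0]
tcp_rot: [0.502, 0.499, -0.499, 0.5]
contact_force: [-0.9, -0.2, 0.8]
gripper_width: -0.1
```

```bash
python3 - <<'E'
from h import *
show();print(delta((476,109.6,53),0))
b=read_camera("side");c=cv2.resize(b[165:245,260:350],None,fx=7,fy=7,interpolation=cv2.INTER_CUBIC)
cv2.imwrite("pics/c5.png",c[:,:,::-1])
E
```

```text
t 10.15 pos [476.592  110.4923  57.9582] yang -0.0018912898075091793 x [ 0.0039  0.0017 -1.    ] F [-0.8797 -0.1751  0.7679] M [ 0.0512 -0.0152  0.026 ] w -0.1 j [-0.7454  0.5166  0.5525  2.1396 -0.4774  0.6013  0.1469]
(array([ 0.4954, -0.061 ,  0.0902]), array([-0.0019, -0.0017, -0.0039]))
```

View pics/c5.png

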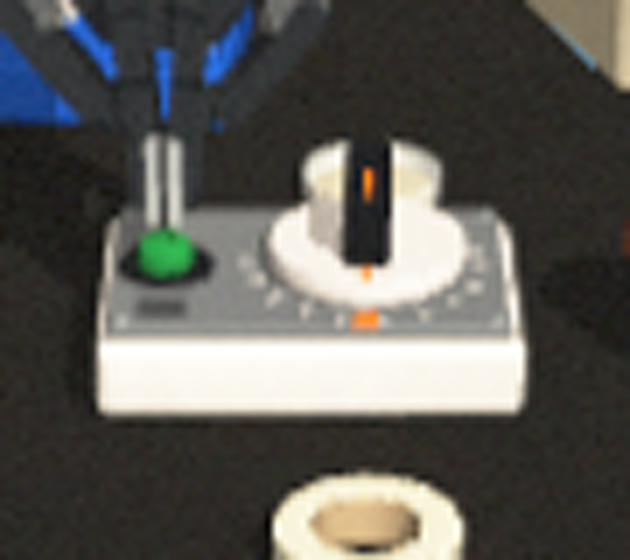

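The shut fingertips are right over the button, with the tips at crop x≈164 and the button at 165. Now I press.

Emit:
play_rows(motion=[0.4, 0, 0.08, 0, 0, -0.003, 0, 0.3, 0, 0, 0, 0, 0, 0, 0.2, 0, 0, 0, 0, 0, 0, 0.2, 0, 0, 0, 0, 0, 0, 0.1, 0, 0, 0, 0, 0, 0, 0, 0, 0, 0, 0, 0, 0])

```text
t: 10.8
position: [476.7, 109.5, 45.8]
tcp_rot: [0.501, 0.5, -0.5, 0.499]
contact_force: [-1.4, 1.5, 6.8]
gripper_width: 0.1
```

Emit:
play_rows(motion=[0.07, 0, 0, 0, 0, 0, 0, 0.05, 0, 0, 0, 0, 0, 0, 0, 0, 0, 0, 0, 0, 0])

```text
t: 11.1
position: [476.7, 109.6, 45.4]
tcp_rot: [0.501, 0.5, -0.5, 0.499]
contact_force: [-3.6, -1.0, 16.9]
gripper_width: -0.1
```

The force rose steeply to 16.9 N over 0.4 mm, so the button is on its stop. Now I release it and rise.

Emit:
play_rows(motion=[-0.1, -0.02, 0, 0, 0, 0, 0, -0.2, 0, 0, 0, 0, 0, 0, -0.3, 0, 0, 0, 0, 0, 0, -0.6, 0, 0, 0, 0, 0, 0, -2, 0, 0, 0, 0, 0, 0, -4, 0, 0, 0, 0, 0, 0, -4, 0, 0, 0, 0, 0, 0, 0, 0, 0, 0, 0, 0, 0])

```text
t: 11.9
position: [478.7, 109.7, 160.4]
tcp_rot: [0.503, 0.499, -0.498, 0.5]
contact_force: [0.1, -0.1, -0.2]
gripper_width: -0.3
```

Emit:
play_rows(motion=[-4, 0, 0, 0, 0, 0, 0, -2, 2, -3, 0, 0, 0, 0, 0, 0, -4.5, 0, 0, 0, 0, 0, 0, -4.5, 0, 0, 0, 0, 0, 0, -4.5, 0, 0, 0, 0, 0, 0, -4.5, 0, 0, 0, 0, 0, 0, -3, 0, 0, 0, 0, 0, 0, 0, 0, 0, 0, 0])

```text
t: 12.7
position: [494.2, 354.6, 214.8]
tcp_rot: [0.498, 0.502, -0.499, 0.501]
contact_force: [-0.0, -0.1, -0.9]
gripper_width: -0.4
```

```bash
python3 - <<'E'
from h import *
show()
a=read_camera("top");cv2.imwrite("pics/top1.png",a[:,:,::-1]);b=read_camera("side")
A=cv2.resize(a[180:270,275:350],None,fx=5,fy=5,interpolation=cv2.INTER_CUBIC)
B=cv2.resize(b[175:235,265:345],None,fx=5,fy=5,interpolation=cv2.INTER_CUBIC)
c=np.zeros((450,800,3),np.uint8);c[:450,:375]=A;c[:300,395:795]=B
cv2.imwrite("pics/c6.png",c[:,:,::-1])
E
```

```text
t 12.7 pos [494.18   354.5533 214.8165] yang 0.0059151057182403235 x [-0.002   0.0007 -1.    ] F [-0.0349 -0.1354 -0.9188] M [ 0.0366  0.0412 -0.0259] w -0.4 j [-1.1512  0.4617  0.634   1.7577 -0.3155  1.0267 -0.3953]
```

View pics/c6.png

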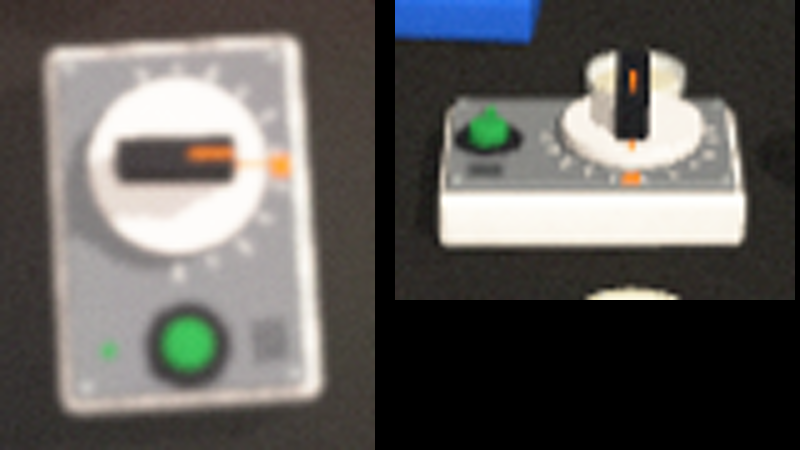

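The button is up and the pointer runs into the mark. The case seems to have turned about 2 degrees. I'll measure the residuals numerically.

```bash
python3 - <<'E'
from h import *
from scipy.optimize import least_squares
T=lambda x,y:np.array([275+(x+.5)/5-.5,180+(y+.5)/5-.5])
def W(p,q):
    c,s=np.cos(p[2]),np.sin(p[2]);return np.array([p[0]+c*q[0]-s*q[1],p[1]+s*q[0]+c*q[1],q[2]])
Q=[(80,56,40),(80,-56,40),(-80,56,40),(-80,-56,40)]
for f,cor in(("top0",[(50,42),(302,37),(55,408),(315,402)]),("top1",[(45,44),(299,35),(62,412),(322,398)])):
    a=cv2.imread(f"pics/{f}.png");b=a[180:270,275:350]
    h=cv2.cvtColor(b,cv2.COLOR_BGR2HSV);g=cv2.inRange(h,(45,90,60),(80,255,255));n,l,st,c=cv2.connectedComponentsWithStats(g)
    i=1+np.argmax(st[1:,4]);btn=c[i]+[275,180]
    m=cv2.inRange(h,(5,130,150),(20,255,255));n,l,st,c=cv2.connectedComponentsWithStats(m)
    print(f,"btn",btn,"orange",[(st[k,4],(c[k]+[275,180]).round(2)) for k in range(1,n)])
    mk=max(((c[k]+[275,180]) for k in range(1,n) if st[k,4]>3),key=lambda q:q[0])
    obs=[(T(*u),q) for u,q in zip(cor,Q)]+[(btn,(-55,0,51)),(mk,(22,-45,41))]
    r=least_squares(lambda p:np.concatenate([proj("top",W(p,q))-u for u,q in obs]),[531,110,0]);p=r.x
    print(p,r.fun.reshape(-1,2).round(1).tolist(),"dial",W(p,(22,0,52)))
    ax=W(p,(22,0,0))
    for (e0,e1,z) in ([((195,97),(158,217),82)] if f=="top0" else [((234,154),(118,161),82)]):
        d=plane("top",*T(*e0),z)-plane("top",*T(*e1),z);print("value",0.3-(np.arctan2(d[1],d[0])-p[2]))
    if f=="top1":
        for v in(1.8,1.85,1.9,1.95): 
            t=.3-v; print(v,[((proj("top",W(p,(22+rr*np.cos(t),rr*np.sin(t),z)))-[275,180])*5).round(1).tolist() for rr,z in((17,82),(36,52))])
E
```

```text
top0 btn [310.8788 248.2828] orange [(np.int32(20), array([312.2, 203.7])), (np.int32(11), array([330.91, 213.36]))]
[530.322  109.6842   0.0034] [[-0.2, 0.1], [0.3, -0.1], [-0.3, 0.1], [-0.1, -0.0], [0.2, 0.3], [0.1, -0.4]] dial [552.3219 109.7594  52.    ]
value 0.6169849055459165
top1 btn [312.1  248.39] orange [(np.int32(23), array([316.65, 210.04])), (np.int32(10), array([330.5, 212.8]))]
[530.2502 109.1224   0.0324] [[0.0, 0.5], [0.1, -0.4], [-0.4, 0.0], [-0.2, 0.0], [-0.0, 0.2], [0.5, -0.4]] dial [552.2387 109.8348  52.    ]
value 1.8632103152943025
1.8 [[215.2, 148.3], [259.2, 153.7]]
1.85 [[215.4, 150.3], [259.6, 157.8]]
1.9 [[215.5, 152.3], [259.8, 161.9]]
1.95 [[215.5, 154.3], [259.8, 166.0]]
```

```bash
python3 -c "
from h import *
show();job_done()"
```

```text
t 12.8 pos [495.7297 349.0162 215.2723] yang -0.0008175685317559257 x [-0.0016 -0.0013 -1.    ] F [ 0.1461 -1.5145  0.2721] M [-0.0231  0.0483 -0.0556] w 0.1 j [-1.1479  0.459   0.6388  1.7618 -0.3135  1.0266 -0.3944]
the job is handed in; nothing more can be done
```

The timer is set and started, and I handed the job in at 12.8 s.

- **Dial:** I gripped the bar, pushed the dial home and turned it about 1.26 rad clockwise. The wrist readings between moves showed 16–21 N of downward press, under the 30 N limit. In the last top view the pointer runs into the orange mark. The bar's direction gives a dial value of about 1.86 and the skirt line about 1.89, both inside 1.80–2.00.
- **Start button:** I pressed it about 5.5 mm, until the force rose steeply to 16.9 N, so it was on its stop. The last pictures show it up again.
- **Timer position:** The case did not stay perfectly still. A fit of the pictures before and after shows its centre moved less than 1 mm and it turned about 0.03 rad (1.7°). It still looked unturned at the end of the dial turn. I think the turn came when I opened the fingers, because the tool sprang about 3 mm sideways then.
- **Other slip:** A list with one zero too many carried the raised tool about 70 mm sideways toward the button. No contact force showed in the reading after that move.
- **Not checked:** I did not re-measure the petri dish, sample pot and tape roll. Nothing suggested the arm touched them, and it ended raised and clear of everything.

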